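# Gauge the socket, then fit the post that finishes level

### The job

The grey two-pillar rest on the bench lacks one pillar. Pick up the depth rod by its black handle, lower it into the empty round socket of the rest until its foot rests on the bottom, to learn how deep the socket is, and stand the rod back upright on the bench. Then put the loose post of the right length into the socket so that its top is level with the fixed pillar, and leave the other post standing on the bench.

Things in the scene. Friction and masses are not known exactly. Their poses are not given: they have to be found in the camera images.
- base: Two-pillar rest, fixed to the bench: grey block 80 x 170 x 65 mm (x, y, z); origin at the centre of its underside on the bench, z up. A fixed round aluminium pillar, 24 mm across, stands at its y = +50 mm (x = 0); its top is 55 mm above the block's top face (120 mm above the bench). The empty socket is at its y = -50 mm (x = 0).
- socket (a point): Centre of the mouth of the empty socket, on the block's top face 65 mm above the bench. The socket is a vertical blind round hole, 29 mm across with a 3 mm chamfer at the mouth. It is either 30 mm or 55 mm deep, differently in every run: the rod tells which.
- rod: Depth rod, loose, standing upright on the bench: steel foot 22 mm across and 28 mm high with a tapered lower edge, thin steel stem 10 mm across with ring marks every 10 mm, black round handle 18 mm across from 110 to 160 mm above the foot's underside. 160 mm long in all, 120 g. Origin at the centre of the foot's underside, z up along the rod.
- post_short: Shorter of two loose round aluminium posts, standing upright on the bench: 24 mm across, 85 mm long, about 120 g, lower edge tapered by 4 mm over 5 mm, dark ring near the top. Origin at the centre of its underside, z up along it. In a 30 mm deep socket it stands 55 mm proud.
- post_short_top (a point): Centre of the top of the shorter post, 85 mm above its underside.
- post_long: Longer of the two posts, of the same shape: 24 mm across, 110 mm long, about 120 g. Origin at the centre of its underside, z up along it. In a 55 mm deep socket it stands 55 mm proud.
- stand_top (a point): Obstacle, never moves: top end of the black pipette held upright in the lab stand left of the work, 340 mm above the bench. The stand's pole (10 mm across, 320 mm high) is 115 mm farther in x and 55 mm farther right (-y), its round foot 45 mm in radius below it. Pass over them or round their robot side.
- post_long_top (a point): Centre of the top of the longer post, 110 mm above its underside.
Not all that is in view belongs to the job. Leave any purple look-alike of the rod alone.

How it is judged:
By the outcome, as a careful person would: the job done as asked, in the order asked, and still so for the second after the job is handed in, with the robot touching nothing.
It also fails if it takes over 61 s, if anything falls off the work surface, if the arm or the gripper's body presses on something with over 40 N, if the wrist force passes 120 N, or if a joint passes its speed limit or range.

### The arm

A 6-joint arm with a two-finger parallel gripper is mounted at the origin on a cart in front of the work surface, level with it; the furniture and walls round the work are solid. World frame = base frame: x ahead of the robot, y to its left, z up, the work surface at z = 0. Lengths are in m, angles in rad, forces in N, time in s.
With the tool pointing down it reaches from about 0.35 to 0.775 m from the base axis. Payload 7.3 kg.
Tool frame: the origin (TCP) lies on the centre line of the jaws, within the pads' length; the fingertips stand 17 mm ahead of it and the grasp point (between the pads) lies 2 mm behind it (robot.tip_extent is the distance from the TCP to the fingertips, in m); z points along the fingers, y is the line along which they close (so a half turn about z gives the same grasp; the last joint's range is limited). The gripper opens to 92 mm and grips with 3 to 60 N. Pads are 19 mm wide; open, the fingers measure 130 mm over their backs; the gripper's body (75 mm by 190 mm) begins 47 mm behind the grasp point.
Start: joints at [-1.438, 0.342, 1.524, -0, 1.275, -0.146], TCP at [0.145, -0.505, 0.244] pointing down, gripper open.
Joint ranges: [-2.53, 2.53], [-0.77, 2.02], [0.04, 2.7], [-1, 4.14], [0.28, 2.66], [-3.11, 3.11]. Speed limits (rad/s): [2.57, 2.57, 3.14, 3.14, 3.14, 3.14].

### API

Orientations are given as [roll, pitch, yaw] about the fixed x, y, z axes, in that order (R = Rz(yaw) Ry(pitch) Rx(roll)).
In Python, from cell import robot gives the robot as it stands.
- The arm moves only by the tool step_arm, never from a script. Its argument "motion" is a list of rows, each a list of 2 entries, a list of its own where there are three numbers: the shift along the tool's x, y, z in units of 60 mm (1.0 is 60 mm), then the turn about the tool's z in rad. In form: [[[x, y, z], spin], ...]. A call has 1 to 10 rows; each row is the pose to reach, as a shift and turn from the pose commanded when the call began, along the tool's axes at that moment; what a row does not reach only later rows make up. A row lasts 1/8 s, in which the tool goes at most 62.5 mm and 10.7 degrees, less where a joint would pass 70% of its speed; a pose out of reach is approached as far as the arm can. A call with a gripper value outside its range is refused whole. "hand" is the closure in counts, from 0 (fully open) to 255 (shut), set as the call begins (left out, the last holds). The fingers move at their own pace and stop on an object; "squeeze" is the grip in N (left out, the last holds). Time passes only in rows, so rows that repeat a pose let the fingers close. It gives the time, the measured TCP pose, the force, the opening and the grip force at its end, in the units of the state.
- robot.observe(): the state, without advancing time (a new reading comes with each control period).
- robot.read_camera(name): name is "scene" or "top" or "wrist"; returns a dict with "pixels" (480x640x3 uint8, red, green, blue), "intrinsics" (3x3 intrinsics, pixels), "xyz" and "rotation" of the camera in the world; the wrist camera has in their place "T_tool_cam" (4x4, takes a point from camera to tool coordinates, whose origin is the TCP and whose axes are the flange's). Camera axes: x right, y up, looking along -z (the intrinsics and any distortion apply to the point x, -y, -z); pixel columns grow to the right and rows downward; lengths in m; the calibration is good to about 2 mm. A picture is of the moment at which its call begins: read the wrist's pose just before it. There is no depth.
- robot.hand_in(): hands the job in; it is judged then, once.
The state is a dict: "time": time; "qpos": joint angles; "qvel": joint speeds; "joint_efforts": joint torques, N m; "tool_pos": TCP position; "tool_rot": TCP orientation; "contact_force": force on the tool from outside, world axes, zero at the start; "torque": the same for the moment, N m; "opening": finger opening in m; "grip_force": force on a finger pad.
Only numpy, scipy, OpenCV 4.12 (cv2) and the standard library are available. Lean on these libraries where they do the work, as an engineer would, in place of code of your own. Each camera call takes 0.05 s, during which the arm holds its last target. There are 200 camera calls.

## Working session

There is one attempt and no reset: what is moved stays moved. The work goes in short steps, Python scripts to look and compute and a tool call to move; the robot and the scene stay as the last step left them, time stands still between calls to the robot, and variables do not carry over. Pictures are saved under pics/ and viewed, at most 10 in all, crops included, and the job is handed in when it is done.

Besides the shell and the picture viewer there is one more tool, called after "Request:" as name(argument=value, ...), one argument or row to a line, values as JSON. step_arm: Moves the arm, as the interface text tells. Its arguments: {"type":"object","properties":{"motion":{"type":"array"},"hand":{"type":"number"},"squeeze":{"type":"number"}},"required":["motion"]}

```bash
mkdir -p pics; ls; python3 - <<'E'
from cell import robot
import cv2
s=robot.observe(); print(s)
for n in("scene","top"):
    c=robot.read_camera(n); cv2.imwrite(f"pics/{n}0.png",c["pixels"][:,:,::-1]); print(n,c["intrinsics"],c["xyz"],c["rotation"],[k for k in c])
c=robot.read_camera("wrist");print(c["T_tool_cam"],c["intrinsics"],c.keys())
E
```

```text
pics
{'time': 0.0, 'qpos': array([-1.43803096e+00,  3.42732835e-01,  1.52500468e+00,  1.30072604e-05,
        1.27540292e+00, -1.46027568e-01]), 'qvel': array([ 0.00052174,  0.0021487 ,  0.00194005,  0.00162748, -0.00034196,
       -0.00091905]), 'joint_efforts': array([ 2.26861830e-04, -4.31240916e+01, -2.44219261e+01,  7.17903790e-02,
        5.59670012e-02, -1.20004215e-04]), 'tool_pos': array([ 0.14443833, -0.50434846,  0.243044  ]), 'tool_rot': array([-3.14006315e+00, -2.37522689e-04,  2.78788960e-01]), 'contact_force': array([-0.54345762, -0.165165  ,  0.73527583]), 'torque': array([-0.05202384,  0.02797141,  0.00539575]), 'grip_force': 0.0, 'opening': 0.0917845503294501}
scene [[507.07493182   0.         323.82140482]
 [  0.         507.07493182 235.91879016]
 [  0.           0.           1.        ]] [-0.16038004 -0.55637187  0.83179416] [ 0.92556984 -0.00152258 -0.92757007] ['pixels', 'intrinsics', 'xyz', 'rotation']
top [[492.1873148    0.         315.70520068]
 [  0.         492.1873148  244.80972921]
 [  0.           0.           1.        ]] [ 0.2699701  -0.06825981  1.32155305] [ 0.1954015  -0.00703628 -1.58521973] ['pixels', 'intrinsics', 'xyz', 'rotation']
[[ 1.85148880e-04  9.63010816e-01  2.69462677e-01  7.30862588e-02]
 [ 9.99999144e-01 -5.27290817e-04  1.19733850e-03 -1.34987084e-03]
 [ 1.29513512e-03  2.69462225e-01 -9.63010089e-01 -1.40600722e-01]
 [ 0.00000000e+00  0.00000000e+00  0.00000000e+00  1.00000000e+00]] [[341.40805109   0.         316.13954627]
 [  0.         341.40805109 244.74787968]
 [  0.           0.           1.        ]] dict_keys(['pixels', 'intrinsics', 'T_tool_cam'])
```

View pics/scene0.png

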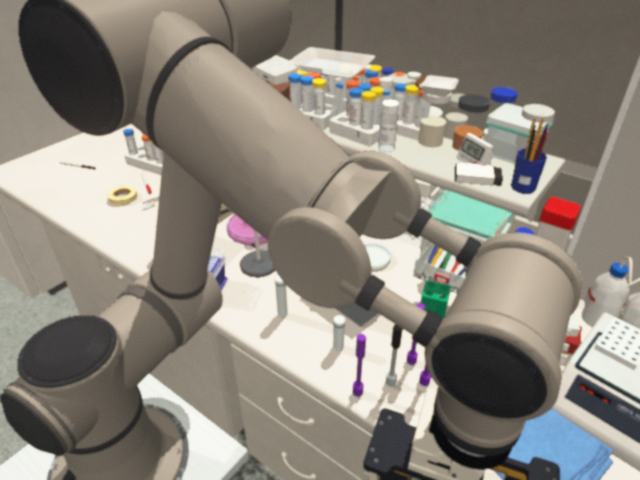

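View pics/top0.png

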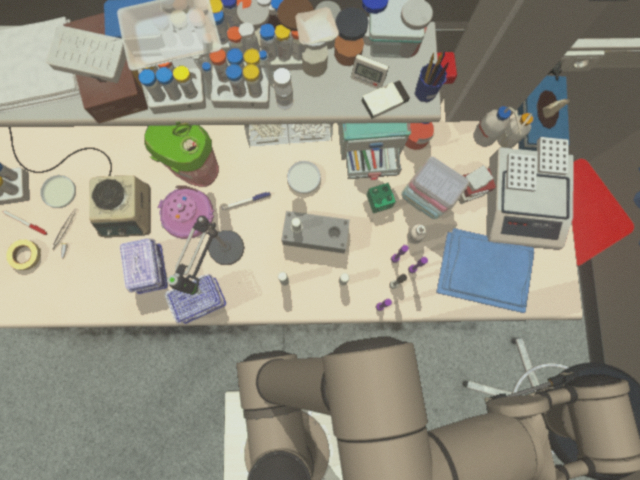

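Candidates for the rod in the top view: black handle (398,281), and purple look-alikes at (400,253), (418,265) and (384,304). The rod is the black one. The posts are at (283,278) and (344,279), and the rest is at (315,233) with its fixed pillar at the left end and the socket at the right (333,233). The scene view agrees: black handle at (397,335). I'll check this in a close crop.

```bash
cat > h.py <<'E'
import numpy as np, cv2
from scipy.spatial.transform import Rotation as R
from cell import robot
def cam(name):
    s=robot.observe(); c=robot.read_camera(name)
    if name=="wrist":
        T=np.eye(4);T[:3,:3]=R.from_euler('xyz',s["tool_rot"]).as_matrix();T[:3,3]=s["tool_pos"]
        T=T@c["T_tool_cam"]; p,M=T[:3,3],T[:3,:3]
    else: p,M=np.array(c["xyz"]),R.from_euler('xyz',c["rotation"]).as_matrix()
    return c["pixels"][:,:,::-1].copy(),c["intrinsics"],p,M
def ray(C,u,v,z):
    _,K,p,M=C; d=M@np.array([(u-K[0,2])/K[0,0],-(v-K[1,2])/K[1,1],-1]); return p+d*(z-p[2])/d[2]
def proj(C,P):
    _,K,p,M=C; q=M.T@(np.array(P,float)-p); return np.array([K[0,2]-K[0,0]*q[0]/q[2],K[1,2]+K[1,1]*q[1]/q[2]])
def blobs(mask,amin=8):
    n,l,st,ce=cv2.connectedComponentsWithStats(mask.astype(np.uint8)); return [(st[i,:].tolist(),ce[i].round(1).tolist()) for i in range(1,n) if st[i,4]>=amin]
def tomove(P,yaw=None):
    s=robot.observe(); M=R.from_euler('xyz',s["tool_rot"]).as_matrix(); return (M.T@(np.array(P)-s["tool_pos"]))/0.06
E
python3 - <<'E'
from h import *
C=cam("top")
im=C[0][200:330,255:445]; cv2.imwrite("pics/c1.png",cv2.resize(im,None,fx=4,fy=4,interpolation=cv2.INTER_CUBIC))
for n,u,v,z in [("rod",398,281,.16),("p1",400,253,.16),("p2",418,265,.16),("p3",384,304,.16),("L",283,278,.1),("S",344,279,.085),("sock",333,233,.065),("fix",296,223,.12),("stand",202,222,.3)]: print(n,ray(C,u,v,z).round(3))
E
```

```text
rod [ 0.41  -0.274  0.16 ]
p1 [ 0.477 -0.282  0.16 ]
p2 [ 0.447 -0.324  0.16 ]
p3 [ 0.356 -0.238  0.16 ]
L [0.428 0.002 0.1  ]
S [ 0.426 -0.151  0.085]
sock [ 0.549 -0.126  0.065]
fix [ 0.564 -0.031  0.12 ]
stand [0.525 0.163 0.3  ]
```

View pics/c1.png

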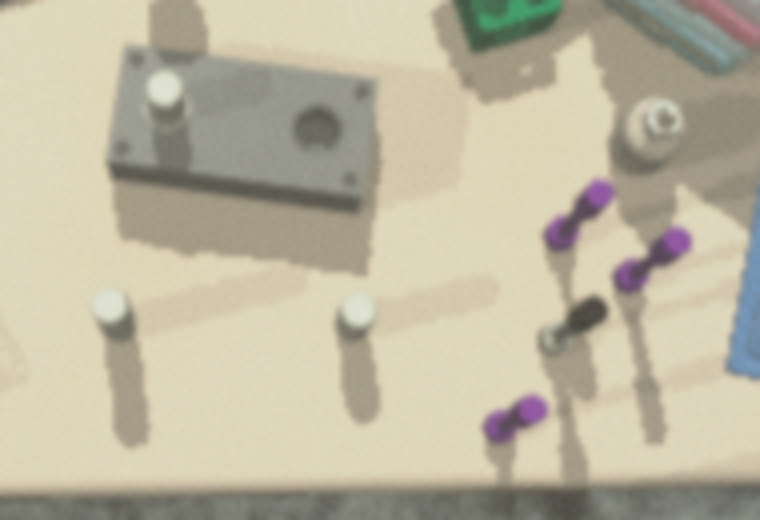

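The crop confirms it. The only black handle is at crop (592,310), i.e. image (403,277), with its steel foot at (393,285). Purple tops are at (405,248), (424,260) and (389,302). The left post at (283,277) casts the longer shadow. Next I'll compute positions and the reach.

```bash
python3 - <<'E'
from h import *
C=cam("top")
for n,u,v,z in [("rodtop",403,277.5,.16),("rodfoot",393,284.5,.014),("p1",405,248,.16),("p2",424.5,260,.16),("p3",388.7,302,.16),("L110",282.7,276.7,.11),("L85",282.7,276.7,.085),("S85",344.2,277.5,.085),("S110",344.2,277.5,.11),("sock",334.2,232,.065),("fix",296.2,222.5,.12)]: print(n,ray(C,u,v,z).round(3))
print(tomove(ray(C,403,277.5,.16)*[1,1,0]+[-0.03,0.03,.26]))
E
```

```text
rodtop [ 0.418 -0.286  0.16 ]
rodfoot [ 0.418 -0.286  0.014]
p1 [ 0.489 -0.294  0.16 ]
p2 [ 0.459 -0.34   0.16 ]
p3 [ 0.36 -0.25  0.16]
L110 [0.43  0.003 0.11 ]
L85 [0.434 0.004 0.085]
S85 [ 0.429 -0.151  0.085]
S110 [ 0.426 -0.15   0.11 ]
sock [ 0.552 -0.13   0.065]
fix [ 0.565 -0.032  0.12 ]
[ 5.0380288  -2.86456094 -0.273898  ]
```

```bash
python3 - <<'E'
from h import *
print(tomove([.418,-.286,.27]))
E
```

```text
[ 5.38489638 -2.24782938 -0.44094057]
```

Request:
step_arm(
  motion=[
    [[0.9,-0.37,-0.44],0.14],
    [[1.8,-0.75,-0.44],0.28],
    [[2.7,-1.12,-0.44],0.43],
    [[3.6,-1.5,-0.44],0.57],
    [[4.5,-1.88,-0.44],0.71],
    [[5.38,-2.25,-0.44],0.855],
    [[5.38,-2.25,-0.44],0.855],
    [[5.38,-2.25,-0.44],0.855],
  ],
  hand=0,
)

```text
time: 1.25
tool_pos: [0.4174, -0.2862, 0.2699]
tool_rot: [3.141, 0.001, -0.574]
contact_force: [0.1, 0.7, 0.0]
opening: 0.0916
grip_force: 0.0
```

```bash
python3 - <<'E'
from h import *
C=cam("wrist"); s=robot.observe(); print(s["time"],s["tool_pos"],s["tool_rot"],s["contact_force"])
cv2.imwrite("pics/w1.png",C[0])
for P in [[.418,-.286,.16],[.489,-.294,.16],[.459,-.34,.16],[.36,-.25,.16]]: print(proj(C,P))
E
```

```text
1.3 [ 0.41700467 -0.28667542  0.27000175] [ 3.14115171e+00  4.08691131e-04 -5.75635634e-01] [-0.55570557  0.55462614  0.351596  ]
[317.40111476 246.08300238]
[272.81510402 159.72555767]
[349.90760564 160.05069227]
[318.8486115  326.38764326]
```

View pics/w1.png

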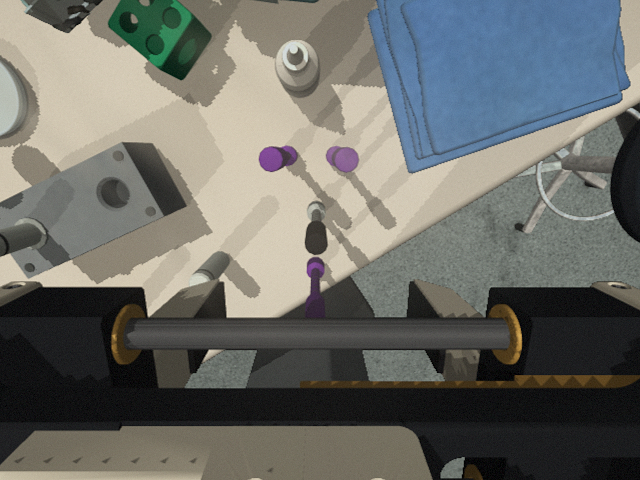

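The wrist view shows the black handle centred at (316,238) between the fingers. The purple ones are at (277,158), (342,158) and (315,290), all off the closing line. The socket is at (113,192) and a post at (212,265). I'll refine these by mask.

```bash
python3 - <<'E'
from h import *
C=cam("wrist"); im=C[0]; g=im.max(axis=2)
m=np.zeros(g.shape,bool); m[195:262,290:345]=g[195:262,290:345]<85
print(blobs(m,30))
m2=m.astype(int).sum(1); print([(r,int(np.mean(np.where(m[r])[0])),m2[r]) for r in range(200,262,3) if m2[r]])
crop=im[175:215,90:140]; gg=crop.max(axis=2)
print(gg[::4,::3])
E
```

```text
[([304, 220, 22, 35, 603], [314.9, 237.4]), ([308, 258, 14, 4, 40], [315.0, 259.8])]
[(203, 319, np.int64(2)), (212, 318, np.int64(1)), (218, 319, np.int64(1)), (221, 315, np.int64(9)), (224, 315, np.int64(15)), (227, 315, np.int64(18)), (230, 315, np.int64(19)), (233, 314, np.int64(20)), (236, 314, np.int64(20)), (239, 315, np.int64(21)), (242, 314, np.int64(22)), (245, 315, np.int64(21)), (248, 315, np.int64(19)), (251, 315, np.int64(15)), (254, 314, np.int64(1)), (260, 315, np.int64(10))]
[[129 133 128 126 129 123 125 124 126 130 128 129 129 125 126 127 128]
 [128 130 127 125 104  81  90  79  87  95 129 122 124 128 129 127 128]
 [129 131 133  89  86  63  63  59  55  72  78 103 129 129 126 130 129]
 [128 123  93  86  63  62  63  62  55  78  78  75  98 130 125 127 128]
 [121 128  82  87  60  61  61  61  62  78  78  83  79 122 127 131 130]
 [123 127  95  86  58  57  63  66  66  76  80  81  74 104 124 122 129]
 [129 126 121  90  73  51  61  58  62  64  79  81  71 121 123 125 126]
 [127 125 129 115  93  72  49  55  60  58  63  62  84 120 122 132 125]
 [131 126 127 126 124 102 103  90  66  63  80 126 124 129 125 130 128]
 [125 125 124 126 121 121 127 121 119 119 124 128 126 123 128 126 123]]
```

```bash
python3 - <<'E'
from h import *
C=cam("wrist"); im=C[0]; g=im.max(axis=2)
t=ray(C,315,242.5,.16); print(t, ray(C,317,208,.028))
m=np.zeros(g.shape,np.uint8); m[170:220,85:145]=(g[170:220,85:145]<108)
m=cv2.morphologyEx(m,cv2.MORPH_OPEN,np.ones((3,3)))
cs=cv2.findContours(m,0,2)[0]; c=max(cs,key=cv2.contourArea); e=cv2.fitEllipse(c); print(e, ray(C,*e[0],.065))
print(tomove([t[0],t[1],.135-.002]))
E
```

```text
[ 0.42077626 -0.28677961  0.16      ] [ 0.42337318 -0.29055462  0.028     ]
((111.4563217163086, 193.2581024169922), (30.18069076538086, 33.895103454589844), 127.18896484375) [ 0.55431066 -0.12815001  0.065     ]
[ 0.05333677 -0.04172804  2.28520164]
```

Request:
step_arm(
  motion=[
    [[0.05,-0.04,0.7],0],
    [[0.05,-0.04,1.4],0],
    [[0.05,-0.04,2.0],0],
    [[0.05,-0.04,2.28],0],
    [[0.05,-0.04,2.28],0],
  ],
)

```text
time: 2.02
tool_pos: [0.4202, -0.2862, 0.1323]
tool_rot: [-3.141, 0.003, -0.578]
contact_force: [0.1, 1.2, 0.5]
opening: 0.0917
grip_force: 0.0
```

Request:
step_arm(
  motion=[
    [[0,0,0],0],
    [[0,0,0],0],
    [[0,0,0],0],
    [[0,0,0],0],
    [[0,0,0],0],
    [[0,0,0],0],
    [[0,0,0],0],
    [[0,0,0],0],
  ],
  hand=230,
  squeeze=25,
)

```text
time: 3.02
tool_pos: [0.4215, -0.2857, 0.1333]
tool_rot: [3.141, 0.0, -0.576]
contact_force: [0.1, 0.1, 1.4]
opening: 0.0173
grip_force: 25.0
```

```bash
python3 - <<'E'
from h import *
print(tomove([.5543,-.128,.133+.112]))
E
```

```text
[ 0.42375545 -3.41003399 -1.86253266]
```

Request:
step_arm(
  motion=[
    [[0,0,-0.6],0],
    [[0,0,-1.2],0],
    [[0,0,-1.86],0],
    [[0.1,-0.8,-1.86],0],
    [[0.2,-1.6,-1.86],0],
    [[0.3,-2.4,-1.86],0],
    [[0.38,-3.1,-1.86],0],
    [[0.42,-3.4,-1.86],0],
    [[0.42,-3.4,-1.86],0],
    [[0.42,-3.4,-1.86],0],
  ],
)

```text
time: 4.28
tool_pos: [0.5531, -0.1294, 0.2447]
tool_rot: [3.141, 0.001, -0.577]
contact_force: [-0.6, -0.4, -1.3]
opening: 0.0176
grip_force: 25.0
```

```bash
python3 - <<'E'
from h import *
C=cam("wrist"); print(robot.observe()["tool_pos"])
cv2.imwrite("pics/w2.png",cv2.resize(C[0][60:290,170:490],None,fx=2.5,fy=2.5))
for z in (.065,.112): print(z,proj(C,[.5543,-.128,z]))
E
```

```text
[ 0.55304158 -0.12962062  0.24488695]
0.065 [315.69476776 226.22320173]
0.112 [315.60880847 238.64802009]
```

View pics/w2.png

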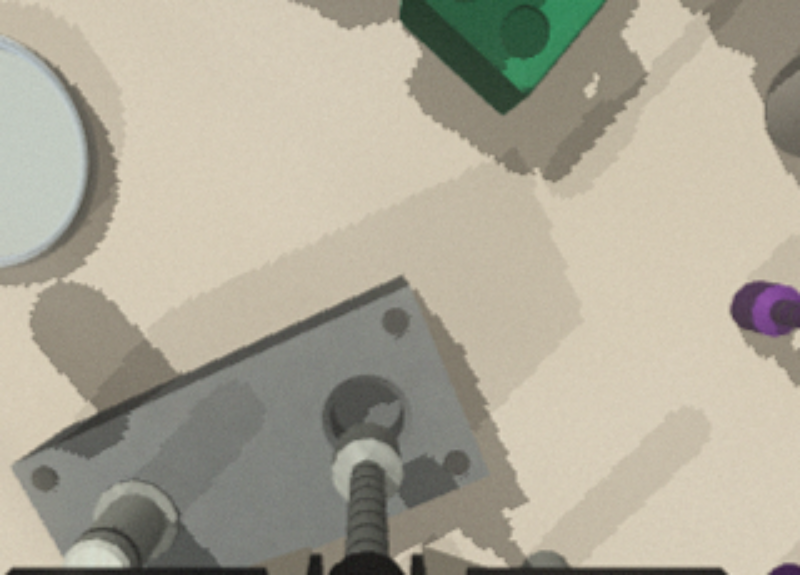

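The wrist crop shows the rod hanging straight, with its foot at crop (367,465) → image (317,246). The socket mouth is at crop (366,420) → (316.4,228).

```bash
python3 - <<'E'
from h import *
C=cam("wrist"); im=C[0]; s=robot.observe(); g=im.max(axis=2)
print("sock",ray(C,316.4,228,.065), s["tool_pos"])
for z in(.112,.117,.14): 
  t=np.linspace(0,2*np.pi,60); P=np.array([proj(C,[s["tool_pos"][0]+.011*np.cos(a),s["tool_pos"][1]+.011*np.sin(a),z]) for a in t]); print(z,P.min(0),P.max(0))
m=(g>150)&(np.ptp(im.astype(int),axis=2)<26); m[:228]=0;m[265:]=0;m[:,:290]=0;m[:,345:]=0
print(blobs(m,20))
# socket: dark vs block
for z in(.065,):
  t=np.linspace(0,2*np.pi,60); P=np.array([proj(C,[.5543+.0175*np.cos(a),-.128+.0175*np.sin(a),z]) for a in t]); print(z,P.min(0),P.max(0))
print(g[205:232:2,316], g[222,290:345:2], g[215,290:345:2])
E
```

```text
sock [ 0.55248276 -0.12780062  0.065     ] [ 0.55310581 -0.12962794  0.24494285]
0.112 [304.57423975 225.92252403] [331.13821275 251.60987532]
0.117 [304.37100815 227.27395079] [331.39519332 253.37284511]
0.14 [303.33758141 234.15337293] [332.70191291 262.32732761]
[([303, 236, 27, 24, 265], [313.4, 244.0])]
0.065 [297.32431949 208.29529882] [333.76249726 243.89279516]
[132 131 130  83  82  82  79  84  80  75  80 113 107  98] [132 126 127 130 128  80  81  82  79  83  79  79  78  79  75 114 120 114
 120 116 103 110 129 131 135 135 129 132] [132 133 133 133 128 129 128  87  78  82  82  77  84  82  80  82  76  84
  96 103 124 128 130 130 131 130 137 135]
```

Request:
step_arm(
  motion=[
    [[-0.02,-0.01,0.35],0],
    [[-0.02,-0.01,0.65],0],
    [[-0.02,-0.01,0.8],0],
    [[-0.02,-0.01,0.95],0],
    [[-0.02,-0.01,1.1],0],
    [[-0.02,-0.01,1.18],0],
    [[-0.02,-0.01,1.18],0],
  ],
)

```text
time: 5.25
tool_pos: [0.553, -0.1272, 0.1739]
tool_rot: [3.141, 0.0, -0.576]
contact_force: [-0.3, -0.2, -1.9]
opening: 0.0176
grip_force: 25.0
```

Request:
step_arm(
  motion=[
    [[0,0,0.04],0],
    [[0,0,0.08],0],
    [[0,0,0.12],0],
    [[0,0,0.15],0],
    [[0,0,0.15],0],
  ],
)

```text
time: 5.88
tool_pos: [0.5543, -0.1279, 0.1681]
tool_rot: [-3.141, -0.005, -0.576]
contact_force: [-3.5, 0.4, 15.0]
opening: 0.0175
grip_force: 25.0
```

The foot bottomed at TCP z ≈ 0.168, which puts it at z ≈ 0.035. The socket is 30 mm deep, so the short post is the right one. Returning the rod to its spot.

Request:
step_arm(
  motion=[
    [[0,0,-0.3],0],
    [[0,0,-0.8],0],
    [[0,0,-1.33],0],
    [[-0.1,0.8,-1.33],0],
    [[-0.2,1.6,-1.33],0],
    [[-0.3,2.4,-1.33],0],
    [[-0.37,3.1,-1.33],0],
    [[-0.4,3.41,-1.33],0],
    [[-0.4,3.41,-1.0],0],
    [[-0.4,3.41,-0.6],0],
  ],
)

```text
time: 7.12
tool_pos: [0.422, -0.2859, 0.201]
tool_rot: [-3.141, -0.002, -0.577]
contact_force: [0.6, -0.0, -2.3]
opening: 0.0176
grip_force: 25.0
```

Request:
step_arm(
  motion=[
    [[0,0,0.4],0],
    [[0,0,0.8],0],
    [[0,0,1.0],0],
    [[0,0,1.08],0],
    [[0,0,1.12],0],
    [[0,0,1.14],0],
    [[0,0,1.14],0],
  ],
)

```text
time: 8.0
tool_pos: [0.4217, -0.286, 0.1332]
tool_rot: [3.141, -0.001, -0.576]
contact_force: [0.3, -0.1, -1.6]
opening: 0.0174
grip_force: 25.0
```

Request:
step_arm(
  motion=[
    [[0,0,0.015],0],
    [[0,0,0.03],0],
    [[0,0,0.03],0],
  ],
)

```text
time: 8.38
tool_pos: [0.4222, -0.2864, 0.133]
tool_rot: [3.141, -0.003, -0.576]
contact_force: [-1.8, 1.8, 13.3]
opening: 0.0176
grip_force: 25.0
```

Request:
step_arm(
  motion=[
    [[0,0,-0.02],0],
    [[0,0,-0.02],0],
  ],
)

```text
time: 8.62
tool_pos: [0.4219, -0.2862, 0.1331]
tool_rot: [3.141, -0.002, -0.576]
contact_force: [-1.5, 0.6, 8.3]
opening: 0.0175
grip_force: 25.0
```

Request:
step_arm(
  motion=[
    [[0,0,0],0],
    [[0,0,0],0],
    [[0,0,0],0],
    [[0,0,0],0],
    [[0,0,0],0],
    [[0,0,0],0],
    [[0,0,-0.4],0],
    [[0,0,-1.0],0],
    [[0,0,-1.6],0],
    [[0,0,-2.2],0],
  ],
  hand=0,
)

```text
time: 9.88
tool_pos: [0.4214, -0.2856, 0.2653]
tool_rot: [3.142, 0.0, -0.576]
contact_force: [0.6, -0.4, -0.1]
opening: 0.0915
grip_force: 0.0
```

```bash
python3 - <<'E'
from h import *
C=cam("wrist"); im=C[0]; s=robot.observe(); print(s["tool_pos"],s["opening"])
cv2.imwrite("pics/w3.png",im)
g=im.max(axis=2)
for P in [[.429,-.151,.085],[.429,-.151,0],[.421,-.286,.16],[.43,.003,.11]]: print(proj(C,P))
print(tomove([.429-.02,-.151,.2]))
E
```

```text
[ 0.42287559 -0.28691635  0.27025609] 0.0920378203000674
[202.39756563 290.86449883]
[224.19073537 263.73384566]
[318.84243803 248.48931259]
[ 73.58256259 376.80159373]
[-1.43754928 -1.7753578   1.15654054]
```

View pics/w3.png

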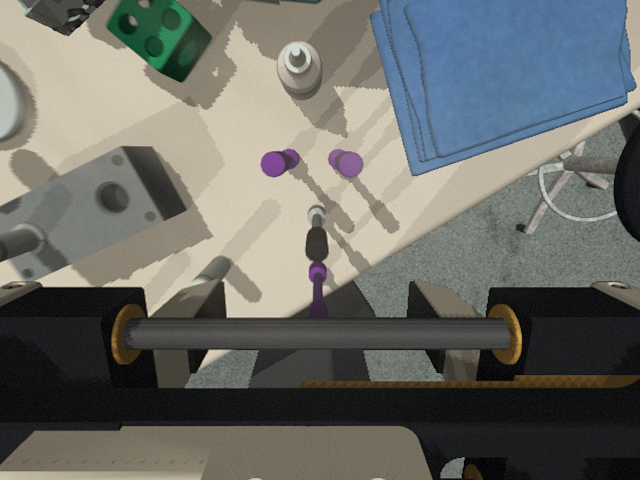

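The rod is upright in its place, handle at (317,240), and the look-alikes haven't moved. Next I'll move over the right-hand post and check its length.

Request:
step_arm(
  motion=[
    [[-0.3,-0.5,0.2],0],
    [[-0.6,-1.0,0.4],0],
    [[-0.9,-1.5,0.5],0],
    [[-1.15,-1.95,0.5],0],
    [[-1.15,-1.95,0.5],0],
    [[-1.15,-1.95,0.5],0],
  ],
)

```text
time: 10.68
tool_pos: [0.4276, -0.1505, 0.2342]
tool_rot: [3.141, -0.001, -0.576]
contact_force: [-0.4, -0.5, 0.6]
opening: 0.0918
grip_force: 0.0
```

```bash
python3 - <<'E'
from h import *
C=cam("wrist"); im=C[0]; s=robot.observe(); print(s["tool_pos"],s["tool_rot"])
cv2.imwrite("pics/w4.png",cv2.resize(im[60:290,170:490],None,fx=2.5,fy=2.5))
for z in (0,.085,.11): print(z,proj(C,[.429,-.151,z]))
T=cam("top"); t=T[0][200:330,255:445]
# post widths/lengths from the scene view
S=cam("scene"); cv2.imwrite("pics/s4.png",cv2.resize(S[0][230:410,200:440],None,fx=3,fy=3))
E
```

```text
[ 0.42754232 -0.15075153  0.23415607] [ 3.14127710e+00 -5.67262363e-04 -5.76551046e-01]
0 [317.21816221 214.71825947]
0.085 [317.44475679 232.74088672]
0.11 [317.53716525 240.09076732]
```

View pics/w4.png

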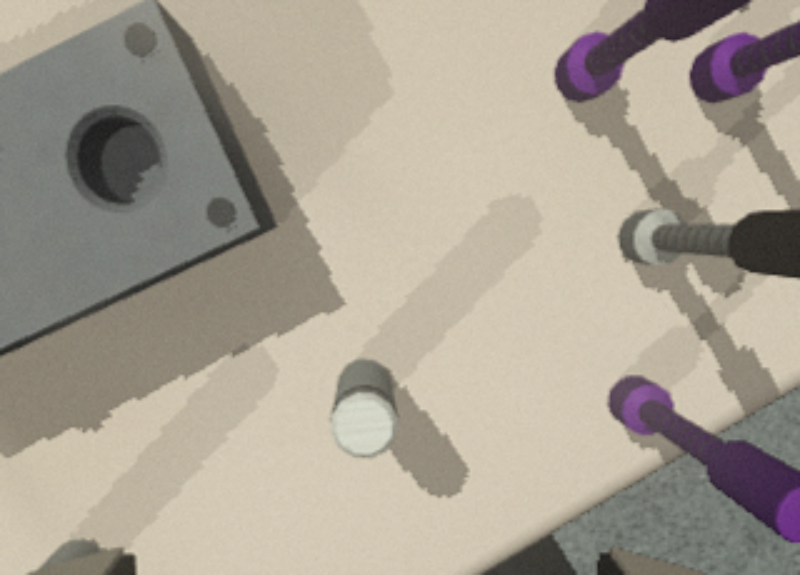

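View pics/s4.png

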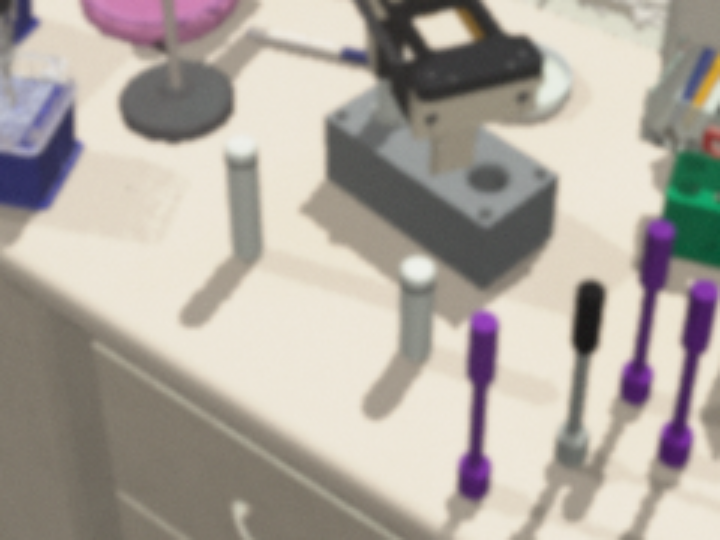

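The right-hand post is clearly the shorter one: its top is at scene crop (418,268) against (240,150) for the tall one. In the wrist crop its top is at (364,424) → (315.6,229.6), and the socket mouth is at (115,158) → (216,123).

```bash
python3 - <<'E'
from h import *
C=cam("wrist"); t=ray(C,315.6,229.6,.085); k=ray(C,216,123.2,.065); print(t,k, tomove([t[0],t[1],.065]), robot.observe()["tool_pos"])
E
```

```text
[ 0.43203968 -0.15152304  0.085     ] [ 0.5530489  -0.12846898  0.065     ] [ 0.07041004 -0.03345564  2.81768341] [ 0.42739316 -0.15085411  0.23406053]
```

Request:
step_arm(
  motion=[
    [[0.03,-0.02,0.8],0],
    [[0.07,-0.03,1.5],0],
    [[0.07,-0.03,2.2],0],
    [[0.07,-0.03,2.6],0],
    [[0.07,-0.03,2.82],0],
    [[0.07,-0.03,2.82],0],
  ],
)

```text
time: 11.62
tool_pos: [0.4317, -0.1511, 0.0645]
tool_rot: [3.141, 0.001, -0.577]
contact_force: [-0.2, -0.8, 0.6]
opening: 0.0916
grip_force: 0.0
```

Request:
step_arm(
  motion=[
    [[0,0,0],0],
    [[0,0,0],0],
    [[0,0,0],0],
    [[0,0,0],0],
    [[0,0,0],0],
    [[0,0,0],0],
    [[0,0,0],0],
    [[0,0,-0.8],0],
    [[0,0,-1.6],0],
    [[0,0,-1.6],0],
  ],
  hand=220,
  squeeze=25,
)

```text
time: 12.88
tool_pos: [0.4337, -0.1517, 0.164]
tool_rot: [-3.141, -0.007, -0.576]
contact_force: [0.8, -1.1, -1.2]
opening: 0.0234
grip_force: 25.0
```

```bash
python3 - <<'E'
from h import *
C=cam("wrist"); s=robot.observe(); print(s["tool_pos"],s["opening"])
print(tomove([.5528,-.1278,.161]))
E
```

```text
[ 0.4324501  -0.15109793  0.16191605] 0.02343933349114622
[ 1.47042567 -1.41838419  0.02010874]
```

Request:
step_arm(
  motion=[
    [[0.5,-0.5,0],0],
    [[1.0,-1.0,0],0],
    [[1.35,-1.3,0],0],
    [[1.47,-1.42,0],0],
    [[1.47,-1.42,0],0],
    [[1.47,-1.42,0],0],
  ],
)

```text
time: 13.68
tool_pos: [0.5511, -0.1275, 0.1604]
tool_rot: [3.141, 0.002, -0.577]
contact_force: [-0.3, 0.6, -1.1]
opening: 0.0236
grip_force: 25.0
```

```bash
python3 - <<'E'
from h import *
C=cam("wrist"); s=robot.observe(); print(s["tool_pos"])
cv2.imwrite("pics/w5.png",cv2.resize(C[0][110:290,220:420],None,fx=4,fy=4)[:600])
for r,z,P in((.0175,.065,[.5528,-.1278]),(.012,.181,s["tool_pos"][:2]),(.012,.101,s["tool_pos"][:2]),(.008,.096,s["tool_pos"][:2])):
  t=np.linspace(0,2*np.pi,60); Q=(np.array([proj(C,[P[0]+r*np.cos(a),P[1]+r*np.sin(a),z]) for a in t])-[220,110])*4; print(z,Q.min(0),Q.max(0))
E
```

```text
[ 0.55125741 -0.12759894  0.16070893]
0.065 [291.44385269 464.69169924] [485.62965353 650.71298982]
0.181 [276.61661765 798.94030951] [ 519.5844999 1014.7777111]
0.101 [316.07675042 560.5730812 ] [470.74363366 706.41977387]
0.096 [342.82125585 575.79807996] [443.62896232 671.07280616]
```

View pics/w5.png

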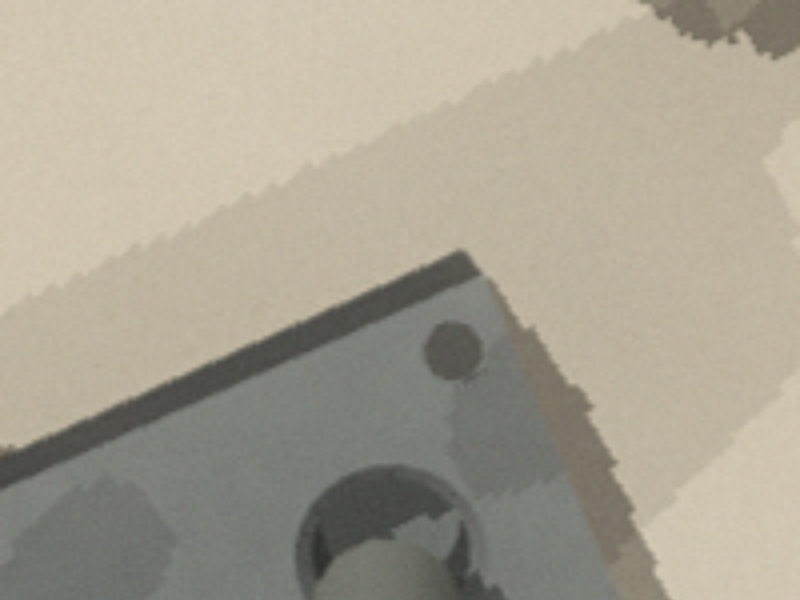

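The crop shows the socket mouth where predicted (left edge 295, top 465). The post's lower end is at (388,540–575), slightly ahead of the predicted position, so I'll measure its silhouette for offset and tilt.

```bash
python3 - <<'E'
from h import *
C=cam("wrist"); im=C[0]; s=robot.observe(); P=s["tool_pos"]; print(P)
g=cv2.GaussianBlur(im,(3,3),0).max(axis=2)
for r in range(238,286,4): print(r,g[r,286:352:2])
def sil(dx,dy,z,r=.012):
  t=np.linspace(0,2*np.pi,90); Q=np.array([proj(C,[P[0]+dx+r*np.cos(a),P[1]+dy+r*np.sin(a),z]) for a in t]); return Q.min(0),Q.max(0)
for z in(.101,.121,.141,.161): print(z,sil(0,0,z), proj(C,[P[0],P[1],z]))
E
```

```text
[ 0.55142148 -0.12766971  0.160931  ]
238 [124 124 124 124 127 109  79  73  75  76  74  75  75  73  73  74  73  73
  74  82  90  75  83  99 107 103 109 124 125 125 126 128 128]
242 [123 124 121 124 109  80  73  65  73  75  73  74  75  72  73  73  84 104
 112 113 112 113 113 113  98  89 106 114 124 126 128 126 127]
246 [122 123 123 120  92  81  61  54  72  72  76  90 104 117 116 116 114 112
 109 108 109 112 112 104  72  76 107 109 120 126 124 124 127]
250 [124 124 125 124  94  82  60  52  74 113 116 118 119 119 119 114 113 111
 109 104  98  92  92  71  67  73 107 111 121 123 121 124 123]
254 [125 125 125 125 102  86  79  88 115 117 118 118 118 118 115 116 113 111
 108 103  99  93  88  78  68  75  77  98 123 121 123 121 122]
258 [126 124 124 123 119  92  99 113 117 117 116 119 120 117 117 115 113 111
 109 104  97  94  89  84  75  71  72  78  82  89 116 122 124]
262 [125 123 123 124 122 118 112 116 117 116 117 119 119 118 117 114 114 110
 107 104  99  95  88  83  79  73  79  82  80  81  84 107 121]
266 [123 122 122 125 123 121 113 117 117 118 119 120 120 119 117 116 115 110
 108 103  98
[... 341 characters left out ...]
122 121 120 111 115 115 118 119 119 119 118 117 117 114 112 110
 106 103  99  93  91  88  82  77  78  81  80  83  89  85  83]
282 [111  61  48  70 100 105 115 116 118 117 119 119 118 117 116 115 110 108
 106 103  99  93  90  90  82  78  75  55  41  57 108 117 116]
0.101 (array([299.0816715 , 250.08189481]), array([337.6926852 , 286.51206165])) [318.38640107 268.57840821]
0.121 (array([297.35670542, 260.39070914]), array([339.82033936, 300.05230257])) [318.58714768 280.55825834]
0.141 (array([295.24946089, 273.0276002 ]), array([342.41976397, 316.53786668])) [318.83237984 295.19284943]
0.161 (array([292.61702399, 288.88159053]), array([345.66743462, 337.04704753])) [319.13872715 313.47457714]
```

```bash
python3 - <<'E'
from h import *
C=cam("wrist"); im=C[0]; s=robot.observe(); P=s["tool_pos"]
M=R.from_euler('xyz',s["tool_rot"]).as_matrix()
g=cv2.cvtColor(im,cv2.COLOR_BGR2LAB).astype(np.float32)
b=im.astype(np.float32); b=cv2.blur(b,(1,5))
for r in (262,266,270,274,278): 
  d=np.abs(np.diff(cv2.GaussianBlur(b,(5,1),0)[r],axis=0)).sum(1); print(r,290+np.argmax(d[290:305]),d[290:305].round(),328+np.argmax(d[328:345]),d[328:345].round())
def edges(dx,tilt,zb=.096,rows=(262,266,270,274,278)):
  m=np.zeros((480*4,640*4),np.uint8); pts=[]
  for z,r in((zb,.008),(zb+.005,.012),(.19,.012)):
    x=dx-tilt*(z-P[2])
    ring=np.array([proj(C,P*[1,1,0]+[0,0,z]+M[:,0]*(x+r*np.cos(a))*[1,1,0]+M[:,1]*r*np.sin(a)) for a in np.linspace(0,2*np.pi,90)]); pts.append(ring)
  for i in(0,1): cv2.fillConvexPoly(m,cv2.convexHull((np.vstack(pts[i:i+2])*4).astype(np.int32)),1)
  top=np.where(m.any(1))[0][0]/4
  return top,[(np.where(m[r*4])[0][0]/4,np.where(m[r*4])[0][-1]/4) for r in rows]
for a in [(0,0),(.0035,0),(0,.05),(0,0,.086)]: print(a,edges(*a))
S=cam("scene"); u,v=proj(S,[.5528,-.1278,.1]).astype(int); print(u,v)
cv2.imwrite("pics/s5.png",cv2.resize(S[0][v-60:v+60,u-80:u+80],None,fx=5,fy=5,interpolation=cv2.INTER_CUBIC))
E
```

```text
262 296 [ 0.  1.  2.  1.  5. 12. 14.  5.  4.  6.  3.  1.  0.  1.  2.] 331 [ 6.  5.  8. 10.  9.  9.  7.  3.  4.  8.  6.  3.  1.  1.  0.  1.  6.]
266 296 [ 1.  2.  2.  0.  3.  7. 10.  7.  1.  3.  1.  1.  1.  2.  3.] 331 [ 3.  4.  8. 10.  9.  6.  2.  3.  5.  2.  1.  1.  1.  1.  1.  1.  0.]
270 295 [ 2.  0.  1.  1.  5. 10. 10.  4.  1.  3.  2.  1.  1.  2.  2.] 331 [3. 5. 8. 8. 8. 7. 4. 1. 3. 4. 3. 1. 0. 0. 1. 1. 0.]
274 295 [ 1.  1.  0.  4.  9. 11.  6.  1.  1.  2.  2.  2.  3.  4.  2.] 331 [4. 4. 6. 8. 8. 7. 6. 3. 2. 5. 4. 2. 1. 1. 1. 0. 1.]
278 294 [ 2.  1.  3. 10. 15. 12.  2.  4.  4.  4.  4.  2.  1.  1.  1.] 344 [ 4.  4.  5.  7.  8.  6.  5.  4.  2.  2.  6.  5.  1.  1.  1.  8. 13.]
(0, 0) (np.float64(250.0), [(np.float64(300.0), np.float64(336.25)), (np.float64(299.0), np.float64(337.25)), (np.float64(298.25), np.float64(338.0)), (np.float64(297.75), np.float64(338.75)), (np.float64(297.25), np.float64(339.5))])
(0.0035, 0) (np.float64(244.5), [(np.float64(298.75), np.float64(337.5)), (np.float64(298.0), np.float64(338.5)), (np.float64(297.5), np.float64(339.25)), (np.float64(296.75), np.float64(340.0)), (np.float64(296.25), np.float64(340.75))])
(0, 0.05) (np.float64(245.25), [(np.float64(298.75), np.float64(337.5)), (np.float64(298.25), np.float64(338.0)), (np.float64(297.75), np.float64(338.75)), (np.float64(297.25), np.float64(339.5)), (np.float64(296.75), np.float64(340.0))])
(0, 0, 0.086) (np.float64(245.5), [(np.float64(299.5), np.float64(336.5)), (np.float64(299.0), np.float64(337.25)), (np.float64(298.25), np.float64(338.0)), (np.float64(297.75), np.float64(338.75)), (np.float64(297.25), np.float64(339.5))])
362 275
```

View pics/s5.png

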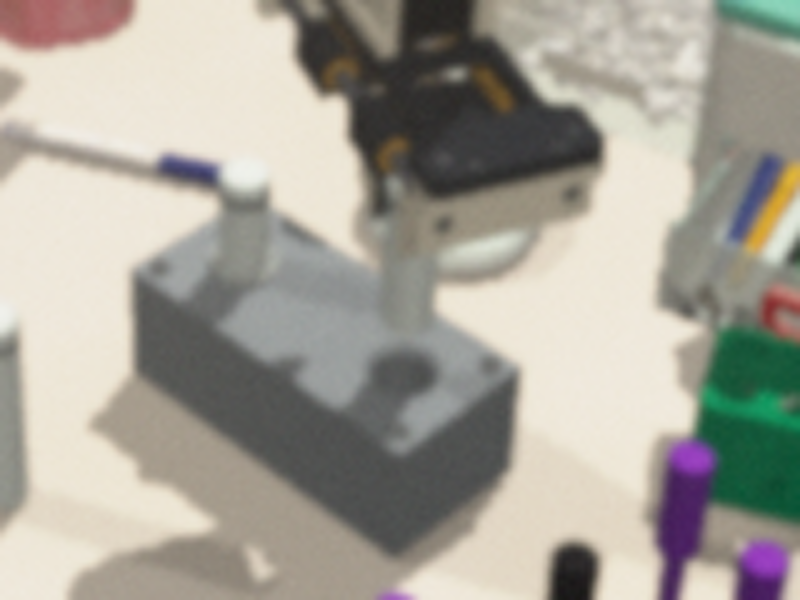

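The scene crop shows the post hanging vertically at (408,290) over the socket at (403,372), slightly too far away. This agrees with the wrist measurement of about 2 mm too far along tool +x. I'll correct by −0.035 and insert slowly.

Request:
step_arm(
  motion=[
    [[-0.035,0,0.2],0],
    [[-0.035,0,0.4],0],
    [[-0.035,0,0.48],0],
    [[-0.035,0,0.54],0],
    [[-0.035,0,0.6],0],
    [[-0.035,0,0.6],0],
  ],
)

```text
time: 14.62
tool_pos: [0.5505, -0.1263, 0.1247]
tool_rot: [3.141, 0.0, -0.576]
contact_force: [0.1, 0.3, -0.7]
opening: 0.0233
grip_force: 25.0
```

Request:
step_arm(
  motion=[
    [[0,0,0.06],0],
    [[0,0,0.12],0],
    [[0,0,0.18],0],
    [[0,0,0.18],0],
  ],
)

```text
time: 15.12
tool_pos: [0.5503, -0.1262, 0.1137]
tool_rot: [3.141, 0.001, -0.576]
contact_force: [-0.0, -0.5, -1.0]
opening: 0.0235
grip_force: 25.0
```

Request:
step_arm(
  motion=[
    [[0,0,0.06],0],
    [[0,0,0.12],0],
    [[0,0,0.18],0],
    [[0,0,0.22],0],
    [[0,0,0.22],0],
  ],
)

```text
time: 15.75
tool_pos: [0.5531, -0.1276, 0.1052]
tool_rot: [-3.14, -0.009, -0.576]
contact_force: [-3.0, 0.3, 25.0]
opening: 0.0234
grip_force: 25.0
```

Request:
step_arm(
  motion=[
    [[0,0,-0.06],0],
    [[0,0,-0.06],0],
  ],
)

```text
time: 16.0
tool_pos: [0.5513, -0.1267, 0.1054]
tool_rot: [-3.141, -0.003, -0.576]
contact_force: [-0.5, -0.2, 7.7]
opening: 0.0235
grip_force: 25.0
```

Request:
step_arm(
  motion=[
    [[0,0,0],0],
    [[0,0,0],0],
    [[0,0,0],0],
    [[0,0,0],0],
    [[0,0,0],0],
    [[0,0,0],0],
    [[0,0,-0.5],0],
    [[0,0,-1.2],0],
    [[0,0,-2.0],0],
    [[0,0,-2.0],0],
  ],
  hand=0,
)

```text
time: 17.25
tool_pos: [0.5524, -0.1269, 0.2287]
tool_rot: [-3.14, -0.008, -0.576]
contact_force: [-0.2, 0.5, -0.5]
opening: 0.0922
grip_force: 0.0
```

```bash
python3 - <<'E'
from h import *
C=cam("wrist"); im=C[0]; s=robot.observe(); P=s["tool_pos"]; print(P)
cv2.imwrite("pics/w6.png",im)
m=(im.min(axis=2)>185)&(np.ptp(im.astype(int),axis=2)<25)
for b in blobs(m,60): print(b)
for z in(.115,.12,.125): print(proj(C,[.5528,-.1278,z]),proj(C,[.565,-.03,z]))
T=cam("top")
m=(T[0].min(axis=2)>190)&(np.ptp(T[0].astype(int),axis=2)<32); m[:200]=0;m[300:]=0;m[:,:265]=0;m[:,365:]=0
print(blobs(m,5)); print(proj(T,[.5528,-.1278,.12]),proj(T,[.565,-.03,.12]))
E
```

```text
[ 0.55121691 -0.12651219  0.22626889]
([62, 245, 30, 41, 140], [76.6, 265.2])
[319.00801074 245.44404374] [209.15867145 296.71607953]
[319.04260045 247.18259934] [207.23645449 299.29331783]
[319.07850065 248.98702289] [205.24456585 301.96396937]
[([311, 200, 9, 6, 31], [315.8, 201.7]), ([331, 225, 7, 6, 31], [333.6, 227.9])]
[334.44923237 226.90396993] [295.40305081 222.65542157]
```

```bash
python3 - <<'E'
from h import *
C=cam("wrist"); im=C[0]; g=cv2.GaussianBlur(im,(3,3),0).max(axis=2)
print("col319",g[215:285:2,319]); print("row247",g[247,285:355:2]); print("row240",g[240,285:355:2])
for z in(.12,.125,.065):
  t=np.linspace(0,2*np.pi,60); Q=np.array([proj(C,[.5528+.012*np.cos(a),-.1278+.012*np.sin(a),z]) for a in t]); print(z,Q.min(0),Q.max(0))
S=cam("scene")
for n,P in(("sock",[.5528,-.1278]),("fix",[.565,-.03])):
  for z in(.065,.115,.12,.125): print(n,z,proj(S,P+[z]))
  u,v=proj(S,P+[.12]).astype(int); G=cv2.GaussianBlur(S[0],(3,3),0).max(axis=2); print(v-12,G[v-12:v+30,u]); print(u-10,G[v+1,u-10:u+11])
E
```

```text
col319 [ 79  96  99  99 100 100  93  75 111 167 178 195 189 192 190 188 190 186
 192 190 189 189 177 120 112 113 112 113 112 116 122 122 123 124 125]
row247 [112 113 111 112 112 111 111 112 135 175 188 189 190 190 190 190 191 190
 190 189 189 188 174 126  84  77  77  78  78  78  79  86 108  91  79]
row240 [113 112 111 113 113 112 113 112 107 149 179 186 188 189 189 189 190 191
 191 191 192 179 146  95  74  76  77  78  94 100 114 114 114 113 115]
0.12 [302.06690622 229.32214803] [334.23199087 260.27786646]
0.125 [301.78830031 230.88972331] [334.5732245  262.39403483]
0.065 [304.55594171 215.35091187] [331.18335948 241.32520027]
sock 0.065 [361.6109329  287.85627011]
sock 0.115 [362.686397   270.74341254]
sock 0.12 [362.79720855 268.98017176]
sock 0.125 [362.90863347 267.20717088]
256 [236 236 236 236 235 230 220 204 188 181 192 214 231 237 238 235 226 206
 177 148 126 116 122 133 140 142 142 142 143 143 143 143 143 143 144 144
 142 138 132 130 134 140]
352 [154 156 157 162 172 189 210 227 234 237 237 237 236 232 219 197 175 163
 160 159 158]
fix 0.065 [329.29944426 267.68502595]
fix 0.115 [329.47670005 250.85798187]
fix 0.12 [329.4949381  249.12662835]
fix 0.125 [329.51327227 247.38614984]
237 [236 235 235 235 236 235 235 236 235 235 235 236 236 233 220 196 167 141
 122 117 124 134 139 140 141 141 141 141 140 141 140 138 134 129 121 114
 113 118 127 136 144 151]
319 [100 100 100 100 103 116 142 175 209 226 233 235 235 234 232 227 225 228
 233 235 236]
```

The post looks seated. I'll back off and triangulate both tops to compare their heights.

Request:
step_arm(
  motion=[
    [[0,0,-0.4],0],
    [[-0.3,-0.3,-0.8],0],
    [[-0.6,-0.6,-1.0],0],
    [[-0.9,-0.9,-1.0],0],
    [[-0.9,-0.9,-1.0],0],
    [[-0.9,-0.9,-1.0],0],
  ],
)

```text
time: 18.2
tool_pos: [0.5346, -0.0521, 0.2836]
tool_rot: [3.141, 0.001, -0.576]
contact_force: [0.1, 0.2, 1.3]
opening: 0.0916
grip_force: 0.0
```

```bash
cat > tops.py <<'E'
from h import *
import sys
C=cam("wrist"); s=robot.observe(); im=C[0]; print(s["tool_pos"])
m=((im.min(axis=2)>155)&(np.ptp(im.astype(int),axis=2)<30))
for n,P in(("sock",[.5528,-.1278,.12]),("fix",[.565,-.03,.12]),("long",[.432,.003,.11])):
  u=proj(C,P); print(n,u.round(1))
  for b in blobs(m,150):
    if np.hypot(*(np.array(b[1])-u))<22 and b[0][4]<1200: print("   ",b, ray(C,*b[1],P[2]).round(4))
np.save(sys.argv[1],np.array([0]))
E
python3 tops.py /tmp/a
```

```text
[ 0.53465497 -0.05229949  0.28367884]
sock [379.4 166.9]
    ([365, 156, 25, 25, 443], [377.1, 168.1]) [ 0.553  -0.1256  0.12  ]
fix [278.9 215.7]
    ([264, 200, 23, 24, 411], [275.2, 211.8]) [ 0.5697 -0.0292  0.12  ]
long [326.9 337.2]
```

Request:
step_arm(
  motion=[
    [[-0.5,0.3,0],0],
    [[-1.0,0.6,0],0],
    [[-1.4,0.9,0],0],
    [[-1.4,0.9,0],0],
    [[-1.4,0.9,0],0],
  ],
)

```text
time: 18.88
tool_pos: [0.4355, -0.0517, 0.2845]
tool_rot: [-3.141, -0.001, -0.577]
contact_force: [0.1, -0.2, 0.3]
opening: 0.0918
grip_force: 0.0
```

```bash
python3 tops.py /tmp/a
```

```text
[ 0.43566094 -0.05159663  0.28443857]
sock [317.9  61.6]
    ([303, 49, 26, 29, 598], [315.6, 63.4]) [ 0.5527 -0.1256  0.12  ]
fix [212.5 118.4]
    ([196, 101, 26, 27, 531], [208.7, 114.4]) [ 0.5692 -0.0293  0.12  ]
long [272.6 260.9]
```

Across two views 99 mm apart, both tops triangulate consistently at z = 0.120, so they agree to about 1 mm and the post is seated level. Nothing is touching the gripper, so I'll hand in.

```bash
python3 -c "
from h import *
T=cam('top'); print(T[0][277,403],T[0][277,283],robot.observe()['time']); print(robot.hand_in())"
```

```text
[75 80 85] [210 225 223] 18.975
the job is handed in; nothing more can be done
None
```

The rod showed the socket to be 30 mm deep and is back upright in its original place; the short post is in the socket, level with the fixed pillar to about 1 mm, the long post was left standing, and I handed the job in at 19 s of the 61 s allowed.

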